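# Set the flower dryer's vent to green

## Task

A jar of petals has been left standing on the vent window of the flower dryer's lid. Set it down gently, upright, in the free place of the divided wooden tray, then turn the vent wheel until the green sector alone fills the window, and let go. Leave the other jars and the amber bottle where they stand.

Things in the scene. Friction and masses are not known exactly. Their poses are not given: they have to be found in the camera images.
- jar_center (a point): centre (half-way up) of the jar to be cleared, which stands upright on the dryer's lid: a closed clear glass jar of orange petals, 62 mm in diameter up to 82 mm, then a cork stopper of 58 mm diameter, 100 mm high over all, about 0.26 kg. z is its upward axis
- jar: the same jar as a whole; origin at the centre of its underside, 50 mm under its centre
- free_place (a point): centre of the floor of the tray's free place, 6 mm above the bench. Fixed divided wooden tray, 212 x 212 mm, 2 x 2 places of 97 x 97 mm inside, 103 mm from centre to centre; walls and dividers 6 mm thick, 40 mm high. x and y lie along its walls and point from the tray's middle to this corner: two other jars stand at about -103 mm in x and -103 mm in y, the third at both
- jar_pink_center (a point): centre of a like jar (62 mm x 100 mm high) of pink petals in the tray: leave it
- jar_cream_center (a point): centre of a like jar of cream petals in the tray: leave it
- jar_plum_center (a point): centre of a like jar of dark plum petals in the tray: leave it
- vase_center (a point): centre (130 mm up) of an amber glass bottle on the bench, 260 mm high, 66 mm in diameter, narrow neck: leave it
- dryer: the flower dryer, fixed: a round stack of 320 mm diameter (grey base, cream trays and lid), its flat lid 180 mm above the bench. Origin on the bench under its centre, z up; the vent window lies towards its -x. The wheel's axis is vertical through the origin
- window (a point): centre of the fixed vent window in the lid, 58 mm from the wheel's axis: a barred opening with a black border, from 36 to 80 mm from the axis and 60 degrees wide, flush with the lid
- green_mark (a point): centre of the wheel's green sector, 58 mm from the axis, level with the lid's top; seen only through the window, and at window when centred. The disc just under the lid has four sectors of 76 degrees, 90 degrees apart, parted by grey strips: counterclockwise from above green, yellow, red, blue. The white line on the grip bar runs from the axis to the bar's end over green
- wheel_grip (a point): point on the wheel's vertical axis at the height to grip, 26 mm above the lid. The grip is a black upright bar, 60 mm long, 16 mm wide, its flat sides from 5 to 40 mm above the lid; it turns with the wheel and runs along the line through the axis and green. x points away from green. Under it a round black skirt, 66 mm in diameter, 5 mm high
- vent_wheel (a joint): turn of the vent wheel, rad, growing counterclockwise seen from above; green is centred in the window at 0 and at every whole turn (2 pi). It turns endlessly both ways with about 0.06 N m of friction and stays where it is left

How it is judged:
On the way, in this order (a step that is already met when the one before it is completed fails the run):
1. the jar stands upright in the tray's free place, let go (horizontal distance between jar_center and free_place below 0.026 m and height (world z) of jar below 0.01 m and angle between jar_center's own z axis and vertical below 0.1 rad and contact force between the fingers and jar below 0.1 N), for 0.2 s.
2. green alone fills the window (horizontal distance between green_mark and window below 0.008 m), for 0.2 s.
At the end, for the whole second after the job is handed in: The green sector alone fills the window (its centre within 8 mm of the window's centre, that is 8 degrees of turn) and the wheel is at rest; the jar stands upright (within 0.1 rad) on the floor of the tray's free place (within 26 mm of its centre) at rest (horizontal distance between green_mark and window below 0.008 m and velocity of joint vent_wheel between -0.05 and 0.05 rad/s and horizontal distance between jar_center and free_place below 0.026 m and height (world z) of jar below 0.01 m and angle between jar_center's own z axis and vertical below 0.1 rad and linear speed of jar below 0.02 m/s); the robot touches nothing.
It fails at once if the jar is dropped (moves faster than 0.45 m/s, as after a fall of 10 mm, while not held) (contact force between the fingers and jar below 0.05 N and linear speed of jar above 0.45 m/s).
It fails at once if the jar is tipped by more than 0.6 rad (angle between jar_center's own z axis and vertical above 0.6 rad).
It fails at once if another jar is shifted by more than 15 mm or the bottle by more than 20 mm (or lifted or tipped as much) (distance of any of jar_pink_center, jar_cream_center, jar_plum_center from where it was at the start of the episode above 0.015 m or distance of vase_center from where it was at the start of the episode above 0.02 m).
It also fails if it takes over 72 s, if anything falls off the work surface, if the arm or the gripper's body presses on something with over 40 N, if the wrist force passes 120 N, or if a joint passes its speed limit or range.

## Robot

A 7-joint arm with a two-finger parallel gripper is mounted at the origin on the work surface. World frame = base frame: x ahead of the robot, y to its left, z up, the work surface at z = 0. Lengths are in m, angles in rad, forces in N, time in s.
With the tool pointing down it reaches from about 0.35 to 0.9 m from the base axis. Payload 8.1 kg.
Tool frame: the origin (TCP) lies at the very end of the fingers, on their centre line; the grasp point (between the pads) lies 19 mm behind it; z points along the fingers, y is the direction in which the jaws open and shut (so a half turn about z gives the same grasp; the last joint's range is limited). The gripper opens to 92 mm and grips with 3 to 60 N. Pads are 19 mm wide; open, the fingers measure 130 mm over their backs; the gripper's body (75 mm by 190 mm) begins 47 mm behind the grasp point.
Start: joints at [1.143, 0.434, 0.025, 1.573, -0.012, 1.134, -0.075], TCP at [0.199, -0.592, 0.227] pointing down, gripper open.
Joint ranges: [-2.62, 2.62], [-0.44, 2.09], [-1.27, 1.32], [0.08, 2.57], [-1.32, 4.46], [0.12, 2], [-2.74, 2.74]. Speed limits (rad/s): [2.22, 2.22, 3.01, 3.01, 3.14, 3.14, 3.14].

## Interface

Orientations are given as a rotation vector (axis times angle).
In Python, from plant import arm, optics, workorder gives the robot as it stands. The module is installed in compiled form; this text tells all that it offers.
- The arm moves only by the shell command python3 -m handwheel 'ROWS' [OPENING] [FORCE]. ROWS is JSON, a list that holds one entry, the list of rows, each a list of 6 numbers: the shift along the tool's x, y, z in m, then the turn, a rotation vector about the tool's x, y, z in degrees. A call has 1 to 20 rows; each row shifts and turns the pose as measured when the row begins, along the tool's axes as they then stand; what a row does not reach is not made up. A row lasts 1/12 s, in which the tool goes at most 41.7 mm and 7.16 degrees, less where a joint would pass 70% of its speed; a pose out of reach is approached as far as the arm can. A call with a gripper value outside its range is refused whole. OPENING is the finger opening in m, from 0 to 0.0918, set as the call begins (- or left out, the last holds). The fingers move at their own pace and stop on an object; FORCE is the grip in N (left out, the last holds). Time passes only in rows, so rows that do not move let the fingers close. It gives the time, the measured TCP pose, the force and the opening at its end, in the units of the state.
- arm.sense(): the state, without advancing time (a new reading comes with each control period).
- optics.capture(name): name is "scene" or "top" or "wrist"; returns the picture (420x560x3 uint8, blue, green, red); there is no depth.
- optics.calibration(name): a dict with "intrinsics" (3x3 intrinsics, pixels), "cam_to_world" (4x4, takes a point from camera to world coordinates). Camera axes: x right, y down, z forward; pixel columns grow to the right and rows downward; lengths in m; the calibration is good to about 2 mm. A picture is of the moment at which its call begins: read the wrist's pose just before it. calibration takes no time and is no camera call; for the wrist camera it gives the pose at the moment of the call.
- workorder.finish_job(): hands the job in, once; it reports no verdict.
Trained networks look in the newest picture that a camera, given by its name, has taken for a name from the list of things; names that differ only in an ending like _2 or _b are one class to them, and where a whole thing is asked for, a point or a joint stands for the part that bears it (a point fixed in the world has none). Each returns a list of dicts, best first, with "p" (0 to 1); they miss things now and then, are a little off and sometimes report something else, mostly with a low value. They report only what shows in the picture. A call takes as long as a camera call.
- optics.recognise(camera, thing): "position" ([x, y, z] in m, in world coordinates, good to about 4 mm: the middle of the surface that is visible of it).
The state is a dict: "time": time; "joint_positions": joint angles; "joint_velocities": joint speeds; "tau": joint torques, N m; "ee_pos": TCP position; "eef_rot": TCP orientation; "force": force on the tool from outside, world axes, zero at the start; "ft_torque": the same for the moment, N m; "grip_width": opening from 0.0 (shut) to 1.0 (fully open).
Only numpy, scipy, OpenCV 4.12 (cv2) and the standard library are available. Lean on these libraries where they do the work, as an engineer would, in place of code of your own. Each camera call takes 0.05 s, during which the arm holds its last target. There are 200 camera calls.

## Working session

There is one attempt and no reset: what is moved stays moved. The work goes in short steps, Python scripts to look and compute and a shell command to move; the robot and the scene stay as the last step left them, time stands still between calls to the robot, and variables do not carry over. Pictures are saved under pics/ and viewed, about 8 in all and at most 12, crops included, and the job is handed in when it is done.

```bash
mkdir -p pics
python3 - <<'E'
from plant import arm, optics
import cv2, numpy as np
ims=[]
for c in("scene","top"):
    im=optics.capture(c); ims.append(im)
    for t in("jar_center","jar_pink_center","jar_cream_center","jar_plum_center","vase_center","dryer","window","green_mark","wheel_grip","free_place"):
        try: print(c,t,[(np.round(d["position"],3).tolist(),round(d["p"],2)) for d in optics.recognise(c,t)[:2]])
        except Exception as e: print(c,t,e)
    k=optics.calibration(c);print(np.round(k["intrinsics"],1).tolist(),np.round(k["cam_to_world"],3).tolist())
cv2.imwrite("pics/a.png",ims[0]);cv2.imwrite("pics/b.png",ims[1])
s=arm.sense();print(s)
E
```

```text
scene jar_center [([0.587, 0.2, 0.26], 0.57)]
scene jar_pink_center [([0.472, -0.349, 0.088], 0.79)]
scene jar_cream_center []
scene jar_plum_center [([0.579, -0.234, 0.088], 0.76)]
scene vase_center [([0.789, -0.155, 0.155], 0.8)]
scene dryer [([0.647, 0.099, 0.181], 0.74)]
scene window [([0.652, 0.096, 0.175], 0.91), ([0.515, -0.294, 0.012], 0.48)]
scene green_mark [([0.597, 0.121, 0.185], 0.64)]
scene wheel_grip [([0.596, 0.123, 0.182], 0.89), ([0.514, -0.292, 0.013], 0.28)]
scene free_place [([0.515, -0.294, 0.016], 0.95)]
[[488.5, 0.0, 277.7], [0.0, 488.5, 195.7], [0.0, 0.0, 1.0]] [[-0.106, 0.816, -0.569, 1.292], [0.994, 0.09, -0.056, -0.028], [0.005, -0.571, -0.821, 1.189], [0.0, 0.0, 0.0, 1.0]]
top jar_center [([0.563, 0.192, 0.282], 0.68)]
top jar_pink_center [([0.558, -0.34, 0.106], 0.7)]
top jar_cream_center [([0.559, -0.34, 0.109], 0.63)]
top jar_plum_center [([0.562, -0.237, 0.105], 0.78)]
top vase_center [([0.749, -0.154, 0.165], 0.8)]
top dryer [([0.584, 0.104, 0.18], 0.87)]
top window [([0.583, 0.102, 0.179], 0.75), ([0.557, 0.194, 0.281], 0.17)]
top green_mark [([0.58
[... 313 characters left out ...]
int_positions': array([ 1.1434056 ,  0.43449317,  0.02500141,  1.57319705, -0.01158944,
        1.13401477, -0.07511504]), 'joint_velocities': array([ 6.13097426e-04,  1.54576352e-04, -4.51305219e-05,  1.75336068e-04,
       -9.42030578e-04, -4.70602751e-04, -1.23868011e-03]), 'tau': array([ 3.82095986e-04, -6.67665482e+01,  9.84400436e-01, -3.14808261e+01,
       -6.06217585e-02,  3.29913944e-02,  5.61389970e-05]), 'ee_pos': array([ 0.19941751, -0.59234295,  0.22674725]), 'eef_rot': array([ 3.10024612e+00,  5.07784694e-01, -2.13670635e-05]), 'force': array([ 0.13817092, -0.96937239,  0.11899692]), 'ft_torque': array([-0.00383449,  0.00868761, -0.03486466]), 'grip_width': 0.9994006292863019}
```

View pics/a.png

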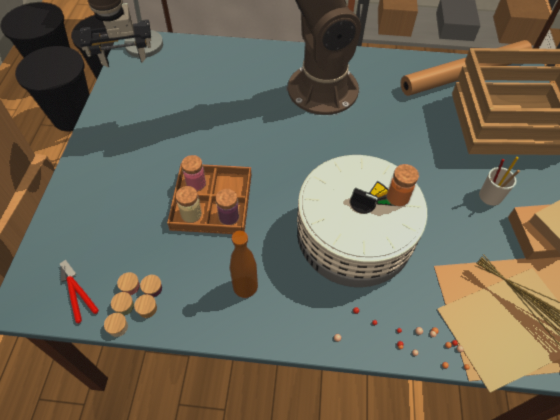

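View pics/b.png

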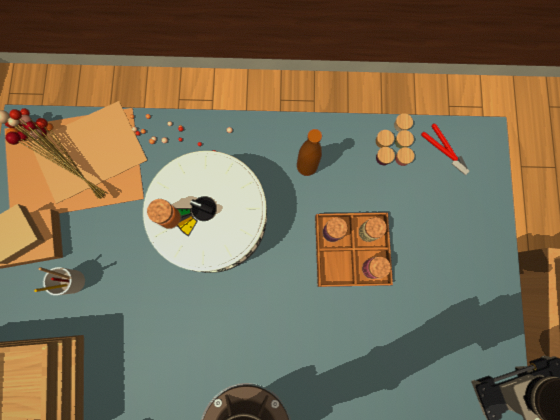

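The scene view shows the orange jar at (403,185) on the lid beside the black bar at (365,200). The free place is at (230,187). In the top view the jar is at (161,213), the dryer at about (205,210) and the free place at (337,267). I'll enlarge these areas.

```bash
cat > h.py <<'E'
from plant import arm, optics
import numpy as np
def ray(c,u,v,z,k=None):
    k=k or optics.calibration(c);K=np.array(k["intrinsics"]);T=np.array(k["cam_to_world"])
    d=T[:3,:3]@np.linalg.solve(K,[u,v,1.]);o=T[:3,3];return o+d*(z-o[2])/d[2]
def proj(c,p,k=None):
    k=k or optics.calibration(c);K=np.array(k["intrinsics"]);T=np.array(k["cam_to_world"])
    q=K@(T[:3,:3].T@(np.array(p)-T[:3,3]));return q[:2]/q[2]
E
python3 - <<'E'
import cv2,numpy as np
a=cv2.imread("pics/a.png");b=cv2.imread("pics/b.png")
z=lambda im,x,y,w=132,h=100:cv2.resize(im[y:y+h,x:x+w],(396,300),interpolation=cv2.INTER_CUBIC)
cv2.imwrite("pics/c.png",np.vstack([np.hstack([z(a,296,145),z(b,140,150)]),np.hstack([z(a,150,145),z(b,290,205)])]))
from h import *
for n,c,u,v,h in(("dry","top",205,210,.18),("jartop","top",162,212,.28),("jartop","scene",406,173,.28),("free","top",337,267,.006),("free","scene",230,187,.006)):print(n,c,ray(c,u,v,h).round(3))
E
```

```text
dry top [0.586 0.115 0.18 ]
jartop top [0.56  0.197 0.28 ]
jartop scene [0.565 0.202 0.28 ]
free top [ 0.456 -0.253  0.006]
free scene [ 0.457 -0.254  0.006]
```

View pics/c.png

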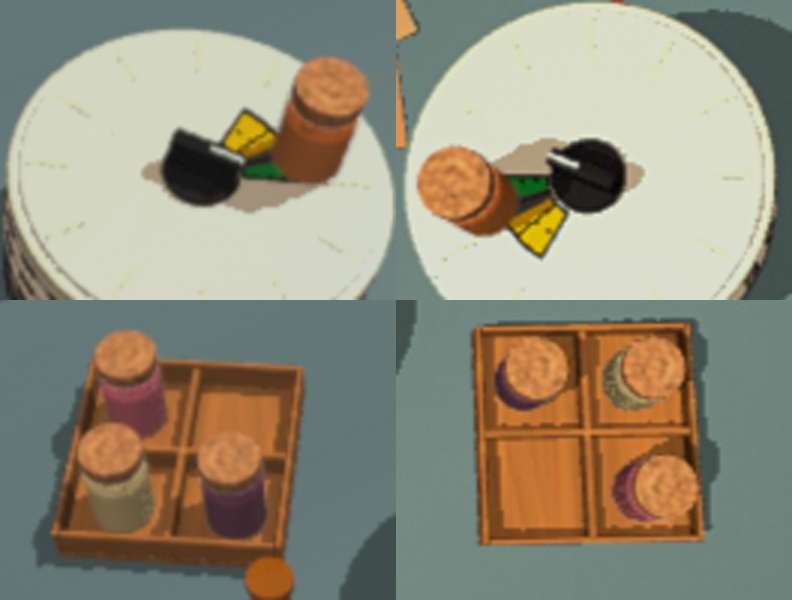

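```bash
cat >> h.py <<'E'
from scipy.spatial.transform import Rotation as R
def delta(target,yaw_y):
    """tool-frame shift (m) and turn (deg) to target TCP, tool down, jaw axis at yaw_y deg in world (mod 180)"""
    s=arm.sense();Rt=R.from_rotvec(s["eef_rot"]);out=[]
    sh=Rt.inv().apply(np.array(target)-s["ee_pos"])
    for o in(0,180):
        a=np.radians(yaw_y+o);y=np.array([np.cos(a),np.sin(a),0]);z=np.array([0,0,-1.]);x=np.cross(y,z)
        out.append((Rt.inv()*R.from_matrix(np.c_[x,y,z])).as_rotvec(degrees=True))
    print("t",round(s["time"],2),"tcp",s["ee_pos"].round(4),"F",s["force"].round(2),"w",round(s["grip_width"],3))
    print("shift",sh.round(4),"turn",min(out,key=np.linalg.norm).round(2),"alt",max(out,key=np.linalg.norm).round(1))
E
python3 -m handwheel '[[[0,0,-0.01,0,0,-7],[0,0,-0.01,0,0,-7],[0,0,-0.01,0,0,-7],[0,0,-0.01,0,0,-7],[0,0,-0.01,0,0,-7],[0,0,-0.01,0,0,-7],[0,0,-0.01,0,0,-7],[0,0,-0.01,0,0,-7],[0,0,-0.01,0,0,-7],[0,0,-0.01,0,0,-7],[0,0,-0.01,0,0,-7],[0,0,-0.01,0,0,-7],[0,0,-0.01,0,0,-7],[0,0,-0.01,0,0,-7],[0,0,-0.01,0,0,-7],[0,0,-0.01,0,0,-7],[0,0,-0.01,0,0,-7]]]' 0.0918
python3 -c "
from h import *
delta([.5625,.199,.36],45)"
```

```text
time: 2.52
ee_pos: [0.1982, -0.5909, 0.4021]
eef_rot: [-1.066, -2.95, -0.005]
force: [0.9, -0.1, 0.4]
grip_width: 1.001
t 2.52 tcp [ 0.1982 -0.5909  0.4021] F [ 0.93 -0.07  0.43] w 1.001
shift [0.2245 0.8403 0.0445] turn [ 0.07 -0.32  5.27] alt [ 5.000e-01  1.000e-01 -1.747e+02]
```

```bash
python3 -m handwheel '[[[0.010,0.037,0,0,0,1],[0.010,0.037,0,0,0,1],[0.010,0.037,0,0,0,1],[0.010,0.037,0,0,0,1],[0.010,0.037,0,0,0,1],[0.010,0.037,0,0,0,0],[0.010,0.037,0,0,0,0],[0.010,0.037,0,0,0,0],[0.010,0.037,0,0,0,0],[0.010,0.037,0,0,0,0],[0.010,0.037,0,0,0,0],[0.010,0.037,0,0,0,0],[0.010,0.037,0,0,0,0],[0.010,0.037,0,0,0,0],[0.010,0.037,0,0,0,0],[0.010,0.037,0,0,0,0]]]'
python3 -c "
from h import *
delta([.5625,.199,.36],45)"
```

```text
time: 3.85
ee_pos: [0.4958, -0.0378, 0.4033]
eef_rot: [1.214, 2.894, -0.01]
force: [0.0, -1.0, 0.8]
grip_width: 1.002
t 3.85 tcp [ 0.4958 -0.0378  0.4033] F [ 0.04 -1.    0.76] w 1.002
shift [0.1225 0.2137 0.0416] turn [-0.27  0.31 -0.52] alt [  0.5   0.4 179.5]
```

```bash
python3 -m handwheel '[[[0.018,0.033,0,0,0,0],[0.018,0.033,0,0,0,0],[0.018,0.033,0,0,0,0],[0.018,0.033,0,0,0,0],[0.018,0.033,0,0,0,0],[0.018,0.033,0,0,0,0],[0.014,0.02,0.01,0,0,0],[0,0,0.01,0,0,0],[0,0,0,0,0,0]]]'
python3 - <<'E'
from h import *
import cv2
delta([.5625,.199,.36],45)
im=optics.capture("wrist");k=optics.calibration("wrist")
for t in("jar_center","window","wheel_grip","green_mark"):print(t,[(np.round(d["position"],3).tolist(),round(d["p"],2)) for d in optics.recognise("wrist",t)[:2]])
for n,p in(("jartop",[.5625,.199,.28]),("grip",[.586,.1155,.22])):
    q=proj("wrist",p,k);print(n,q);cv2.drawMarker(im,tuple(int(x) for x in q),(255,0,255),0,14,1)
cv2.imwrite("pics/d.png",im);print(np.round(k["cam_to_world"],3).tolist())
E
```

```text
time: 4.6
ee_pos: [0.5695, 0.2224, 0.3795]
eef_rot: [1.208, 2.898, -0.004]
force: [-0.6, -0.4, -0.6]
grip_width: 1.001
t 4.6 tcp [0.5695 0.2224 0.3795] F [-0.56 -0.37 -0.58] w 1.001
shift [-0.0117 -0.0214  0.0195] turn [-0.11  0.14 -0.24] alt [  0.2   0.2 179.8]
jar_center [([0.559, 0.209, 0.28], 0.77)]
window [([0.55, 0.151, 0.184], 0.66)]
wheel_grip [([0.578, 0.135, 0.188], 0.8)]
green_mark [([0.579, 0.138, 0.184], 0.98), ([0.55, 0.151, 0.181], 0.17)]
jartop [255.88737883 224.47388875]
grip [225.88025942 269.51452702]
[[0.71, 0.679, 0.183, 0.519], [0.704, -0.685, -0.187, 0.273], [-0.001, 0.262, -0.965, 0.538], [0.0, 0.0, 0.0, 1.0]]
```

View pics/d.png

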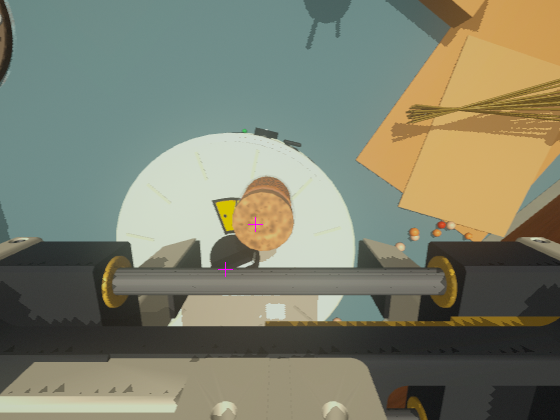

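The cork top's centre is at about (264,221), just right of my marker. Yellow shows at (228,216) and the bar at (232,255).

```bash
python3 -c "
from h import *
p=ray('wrist',264,220,.28);print(p)
q=(p[:2]+[.5625,.199]+p[:2])/3;print(q)
delta([*q,.231],45)"
```

```text
[0.56667794 0.20427445 0.28      ]
[0.56528529 0.2025163 ]
t 4.85 tcp [0.5705 0.2199 0.3824] F [0.   0.23 0.19] w 1.001
shift [-0.008  -0.016   0.1514] turn [ 0.06  0.28 -0.52] alt [ 4.000e-01 -1.000e-01  1.795e+02]
```

```bash
python3 -m handwheel '[[[-0.004,-0.008,0.01,0,0,0],[-0.004,-0.008,0.01,0,0,0],[0,0,0.015,0,0,0],[0,0,0.015,0,0,0],[0,0,0.01,0,0,0],[0,0,0,0,0,0]]]'
python3 -c "
from h import *
delta([.5653,.2025,.231],45)"
```

```text
time: 5.35
ee_pos: [0.5677, 0.1944, 0.3259]
eef_rot: [1.229, 2.876, 0.003]
force: [-0.2, -0.0, -0.9]
grip_width: 1.006
t 5.35 tcp [0.5677 0.1944 0.3259] F [-0.17 -0.   -0.89] w 1.006
shift [0.0087 0.0032 0.0949] turn [ 0.43  0.71 -1.27] alt [  1.1  -0.7 178.7]
```

```bash
python3 -m handwheel '[[[0.007,0.003,0.01,0.3,0.5,-1],[0,0,0.015,0,0,0],[0,0,0.01,0,0,0],[0,0,0,0,0,0],[0,0,0,0,0,0]]]'
python3 -c "
from h import *
delta([.5653,.2025,.231],45)"
```

```text
time: 5.77
ee_pos: [0.5661, 0.2019, 0.2915]
eef_rot: [1.206, 2.895, 0.005]
force: [0.1, 1.4, 0.4]
grip_width: 1.0
t 5.77 tcp [0.5661 0.2019 0.2915] F [0.08 1.38 0.44] w 1.0
shift [ 0.0012 -0.0004  0.0605] turn [ 0.27  0.22 -0.23] alt [  0.3  -0.4 179.8]
```

```bash
python3 -m handwheel '[[[0,0,0.012,0,0,0],[0,0,0.012,0,0,0],[0,0,0.012,0,0,0],[0,0,0.012,0,0,0],[0,0,0.01,0,0,0],[0,0,0,0,0,0],[0,0,0,0,0,0]]]'
python3 -c "
from h import *
delta([.5653,.2025,.231],45)"
```

```text
time: 6.35
ee_pos: [0.5668, 0.2033, 0.2291]
eef_rot: [1.204, 2.895, 0.008]
force: [-0.1, -0.4, 1.0]
grip_width: 1.002
t 6.35 tcp [0.5668 0.2033 0.2291] F [-0.11 -0.39  0.96] w 1.002
shift [ 0.0005 -0.0016 -0.0019] turn [ 0.39  0.21 -0.15] alt [  0.3  -0.6 179.8]
```

```bash
python3 -m handwheel '[[[0,0,0,0,0,0],[0,0,0,0,0,0],[0,0,0,0,0,0],[0,0,0,0,0,0],[0,0,0,0,0,0],[0,0,0,0,0,0],[0,0,0,0,0,0],[0,0,0,0,0,0],[0,0,0,0,0,0],[0,0,0,0,0,0]]]' 0.05 18
python3 -m handwheel '[[[0,0,-0.004,0,0,0],[0,0,-0.008,0,0,0],[0,0,-0.01,0,0,0],[0,0,-0.01,0,0,0],[0,0,-0.01,0,0,0],[0,0,-0.008,0,0,0],[0,0,0,0,0,0],[0,0,0,0,0,0]]]'
python3 - <<'E'
from h import *
import cv2
delta([.5653,.2025,.231],45)
cv2.imwrite("pics/e.png",np.vstack([cv2.resize(optics.capture("scene")[120:280,270:470],(700,560))]))
E
```

```text
time: 7.18
ee_pos: [0.5674, 0.2037, 0.2309]
eef_rot: [1.203, 2.894, 0.01]
force: [0.1, 0.1, -1.4]
grip_width: 0.674
time: 7.85
ee_pos: [0.5668, 0.2037, 0.2874]
eef_rot: [1.203, 2.893, 0.011]
force: [-0.6, -0.1, -2.8]
grip_width: 0.673
t 7.85 tcp [0.5668 0.2037 0.2874] F [-0.59 -0.12 -2.78] w 0.673
shift [ 0.0005 -0.0024  0.0564] turn [ 0.55  0.28 -0.16] alt [  0.4  -0.9 179.8]
```

View pics/e.png

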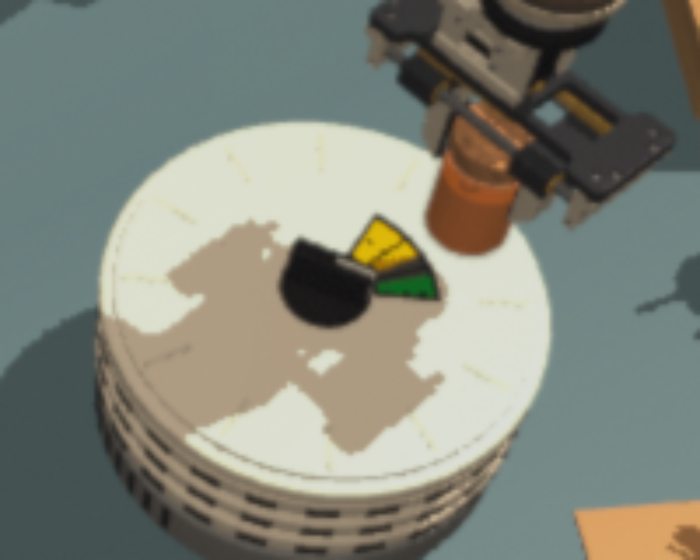

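The jar is held: the fingers stopped at about 62 mm and the weight reads 2.8 N. The whole window now shows, centred near crop (404,262), with half yellow and half green in it.

```bash
python3 -m handwheel '[[[0,0,-0.01,0,0,0],[-0.005,-0.008,-0.01,0,0,0],[-0.01,-0.016,0,0,0,0],[-0.015,-0.025,0,0,0,0],[-0.015,-0.025,0,0,0,0],[-0.015,-0.025,0,0,0,0],[-0.015,-0.025,0,0,0,0],[-0.015,-0.025,0,0,0,0],[-0.015,-0.025,0,0,0,0],[-0.015,-0.025,0,0,0,0],[-0.015,-0.025,0,0,0,0],[-0.015,-0.025,0,0,0,0],[-0.015,-0.025,0,0,0,0],[-0.015,-0.025,0,0,0,0],[-0.010,-0.016,0,0,0,0],[-0.006,-0.010,0,0,0,0],[-0.002,-0.004,0,0,0,0],[0,0,0,0,0,0]]]'
python3 - <<'E'
from h import *
delta([.456,-.253,.2],45)
for u,v in((378,216),(438,300),(352,262),(374,290),(404,262),(327,283)): print(ray("scene",270+u/3.5,120+v/3.5,.18).round(4))
E
```

```text
time: 9.4
ee_pos: [0.4618, -0.193, 0.315]
eef_rot: [1.206, 2.891, 0.004]
force: [-0.6, -1.1, -3.8]
grip_width: 0.672
t 9.4 tcp [ 0.4618 -0.193   0.315 ] F [-0.57 -1.14 -3.78] w 0.672
shift [-0.0377 -0.047   0.115 ] turn [ 0.34  0.42 -0.27] alt [  0.7  -0.5 179.7]
[0.5212 0.1542 0.18  ]
[0.5911 0.1958 0.18  ]
[0.5648 0.1351 0.18  ]
[0.5875 0.1507 0.18  ]
[0.5606 0.1724 0.18  ]
[0.5852 0.1173 0.18  ]
```

```bash
python3 -m handwheel '[[[-0.010,-0.012,0.01,0,0,0],[-0.012,-0.015,0.02,0,0,0],[-0.010,-0.012,0.02,0,0,0],[-0.005,-0.005,0.02,0,0,0],[0,0,0.015,0,0,0],[0,0,0.01,0,0,0],[0,0,0,0,0,0],[0,0,0,0,0,0]]]'
python3 - <<'E'
from h import *
import cv2
delta([.456,-.253,.115],45)
a=optics.capture("scene");b=optics.capture("top")
z=lambda im,x,y,w=132,h=132:cv2.resize(im[y:y+h,x:x+w],(396,396),interpolation=cv2.INTER_CUBIC)
# predicted free-place inner corners, unrotated about est. tray centre
cv2.imwrite("pics/f.png",np.vstack([np.hstack([z(a,150,125),z(b,290,185)]),np.hstack([z(a,296,135),z(b,140,145)])])[:,:][:792])
im=cv2.imread("pics/f.png");cv2.imwrite("pics/f.png",cv2.resize(im,(600,600),interpolation=cv2.INTER_AREA))
E
```

```text
time: 10.07
ee_pos: [0.4603, -0.2479, 0.2177]
eef_rot: [1.189, 2.894, 0.007]
force: [-0.7, 0.0, -2.8]
grip_width: 0.67
t 10.07 tcp [ 0.4603 -0.2479  0.2177] F [-0.71  0.   -2.76] w 0.67
shift [ 0.0006 -0.0076  0.1027] turn [0.53 0.6  0.34] alt [  -0.9    0.8 -179.7]
```

View pics/f.png

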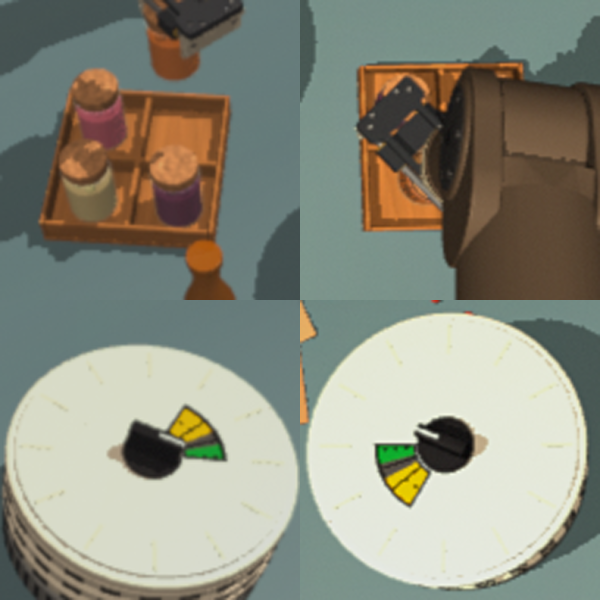

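The jar hangs over the free cell, upright in the scene view. The wheel is unchanged: the window shows yellow in its counterclockwise half and green in the other.

```bash
python3 -m handwheel '[[[0,-0.006,0.012,0,0,0],[0,0,0.02,0,0,0],[0,0,0.02,0,0,0],[0,0,0.02,0,0,0],[0,0,0.015,0,0,0],[0,0,0.01,0,0,0],[0,0,0,0,0,0],[0,0,0,0,0,0]]]'
python3 -c "
from h import *
delta([.456,-.253,.058],45)"
```

```text
time: 10.83
ee_pos: [0.4663, -0.2527, 0.1277]
eef_rot: [1.176, 2.878, 0.004]
force: [-0.1, 0.4, -1.9]
grip_width: 0.677
t 10.83 tcp [ 0.4663 -0.2527  0.1277] F [-0.07  0.36 -1.91] w 0.677
shift [ 0.0092 -0.0084  0.0693] turn [0.84 1.66 0.54] alt [  -2.6    1.3 -179.4]
```

```bash
python3 -m handwheel '[[[0.003,-0.004,0,0.8,1.6,0.5],[0.003,-0.004,0,0,0,0],[0,0,0,0,0,0],[0,0,0,0,0,0]]]'
python3 -c "
from h import *
delta([.456,-.253,.058],45)"
```

```text
time: 11.17
ee_pos: [0.4587, -0.2546, 0.1316]
eef_rot: [1.197, 2.896, -0.0]
force: [0.5, 0.9, -3.6]
grip_width: 0.672
t 11.17 tcp [ 0.4587 -0.2546  0.1316] F [ 0.47  0.89 -3.57] w 0.672
shift [ 0.0036 -0.0009  0.0736] turn [0.15 0.4  0.08] alt [  -0.6    0.2 -179.9]
```

```bash
python3 -m handwheel '[[[0.002,0,0.008,0,0.3,0],[0,0,0.01,0,0,0],[0,0,0.01,0,0,0],[0,0,0.01,0,0,0],[0,0,0.01,0,0,0],[0,0,0.006,0,0,0],[0,0,0,0,0,0],[0,0,0,0,0,0]]]'
python3 -c "
from h import *
delta([.456,-.253,.057],45)"
```

```text
time: 11.83
ee_pos: [0.4571, -0.2528, 0.0715]
eef_rot: [1.198, 2.901, 0.003]
force: [0.6, 0.2, -3.5]
grip_width: 0.673
t 11.83 tcp [ 0.4571 -0.2528  0.0715] F [ 0.63  0.2  -3.47] w 0.673
shift [ 0.0007 -0.001   0.0145] turn [0.19 0.12 0.12] alt [  -0.2    0.3 -179.9]
```

```bash
python3 -m handwheel '[[[0,0,0.004,0,0,0],[0,0,0.004,0,0,0],[0,0,0.003,0,0,0],[0,0,0.002,0,0,0],[0,0,0,0,0,0],[0,0,0,0,0,0]]]'
python3 -c "
from h import *
delta([.456,-.253,.057],45)
import cv2
cv2.imwrite('pics/g.png',cv2.resize(optics.capture('scene')[125:257,130:306],(704,528),interpolation=cv2.INTER_CUBIC))"
```

```text
time: 12.33
ee_pos: [0.4581, -0.253, 0.0579]
eef_rot: [1.197, 2.899, 0.004]
force: [0.7, 0.3, -3.7]
grip_width: 0.671
t 12.33 tcp [ 0.4581 -0.253   0.0579] F [ 0.72  0.32 -3.67] w 0.671
shift [ 0.0015 -0.0015  0.0008] turn [0.23 0.21 0.12] alt [  -0.3    0.4 -179.9]
```

View pics/g.png

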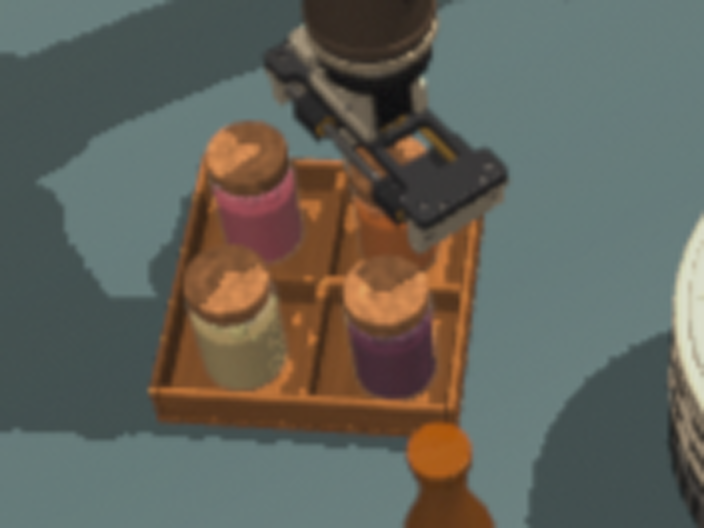

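The jar is inside the free cell at about (395,235), and its neighbours are untouched. I'll lower it until it touches the floor.

```bash
python3 -m handwheel '[[[0,0,0.002,0,0,0],[0,0,0.002,0,0,0],[0,0,0,0,0,0]]]'; python3 -m handwheel '[[[0,0,0.002,0,0,0],[0,0,0,0,0,0]]]'
```

```text
time: 12.63
ee_pos: [0.4587, -0.2538, 0.0565]
eef_rot: [1.197, 2.897, -0.001]
force: [-0.2, 0.9, -2.8]
grip_width: 0.671
time: 12.8
ee_pos: [0.4596, -0.2543, 0.0559]
eef_rot: [1.196, 2.895, -0.002]
force: [0.3, -0.1, -2.5]
grip_width: 0.671
```

```bash
python3 -m handwheel '[[[0,0,0.003,0,0,0],[0,0,0.002,0,0,0],[0,0,0,0,0,0]]]'; python3 -m handwheel '[[[0,0,0.003,0,0,0],[0,0,0.002,0,0,0],[0,0,0,0,0,0]]]'
```

```text
time: 13.05
ee_pos: [0.461, -0.2554, 0.054]
eef_rot: [1.195, 2.891, -0.007]
force: [-0.7, 0.0, -3.4]
grip_width: 0.672
time: 13.3
ee_pos: [0.4624, -0.2565, 0.0518]
eef_rot: [1.194, 2.887, -0.011]
force: [0.2, 0.0, -3.0]
grip_width: 0.67
```

```bash
python3 -c "
from h import *
delta([.456,-.253,.057],45)
s=arm.sense();print(s['joint_positions'].round(3),s['ft_torque'].round(2))
import cv2
for t in ('jar_center',): 
  for c in('wrist','scene'):
    im=optics.capture(c);cv2.imwrite('pics/h%s.png'%c,im);print([(np.round(d['position'],3).tolist(),round(d['p'],2)) for d in optics.recognise(c,t)[:2]])
cv2.imwrite('pics/i.png',np.hstack([cv2.resize(cv2.imread('pics/hwrist.png'),(480,360)),cv2.resize(cv2.imread('pics/hscene.png')[145:220,190:254],(307,360),interpolation=cv2.INTER_CUBIC)]))
"
```

```text
t 13.3 tcp [ 0.4624 -0.2565  0.0518] F [ 0.2   0.05 -2.99] w 0.67
shift [ 0.0069 -0.002  -0.0053] turn [0.01 1.08 0.06] alt [  -1.7    0.  -179.9]
[ 0.85   0.572 -0.616  1.969  0.498  0.735  0.722] [ 0.02 -0.18  0.01]
[([0.445, -0.238, 0.106], 0.83), ([0.43, -0.22, 0.005], 0.25)]
[([0.48, -0.259, 0.075], 0.59)]
```

View pics/i.png

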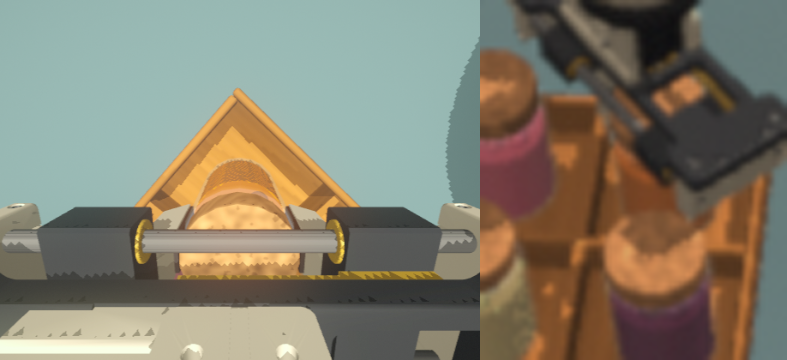

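```bash
python3 -m handwheel '[[[0.003,0,0,0,1,0],[0.003,0,0,0,0,0],[0,0,0,0,0,0]]]'; python3 -m handwheel '[[[0,0,0.003,0,0,0],[0,0,0.002,0,0,0],[0,0,0,0,0,0]]]'
```

```text
time: 13.75
ee_pos: [0.4593, -0.2527, 0.0515]
eef_rot: [1.2, 2.901, 0.002]
force: [-2.8, 1.6, 9.3]
grip_width: 0.673
time: 14.0
ee_pos: [0.4596, -0.2531, 0.0491]
eef_rot: [1.2, 2.9, -0.001]
force: [0.1, 1.0, -2.8]
grip_width: 0.669
```

```bash
python3 -m handwheel '[[[0,0,0,0,0,0]]]';python3 -m handwheel '[[[0,0,0,0,0,0],[0,0,0,0,0,0]]]'
python3 - <<'E'
from h import *
import cv2
im=optics.capture("wrist");k=optics.calibration("wrist");s=arm.sense();p=s["ee_pos"];A=R.from_rotvec(s["eef_rot"])
print(p,s["force"].round(1))
t=np.linspace(0,6.28,60)
for h,c in((.049,(255,0,255)),(.056,(255,255,0)),(.063,(0,0,255))):
    for r,hh in((.029,h),(.031,h-.018)):
        pts=np.array([proj("wrist",[p[0]+r*np.cos(a),p[1]+r*np.sin(a),p[2]+hh],k) for a in t])
        cv2.polylines(im,[pts.astype(int)],True,c,1)
cv2.imwrite("pics/j.png",cv2.resize(im[150:340,150:410],(780,570)))
E
```

```text
time: 14.08
ee_pos: [0.4592, -0.2528, 0.049]
eef_rot: [1.201, 2.9, -0.001]
force: [0.4, 0.8, -1.8]
grip_width: 0.676
time: 14.25
ee_pos: [0.4592, -0.2528, 0.0489]
eef_rot: [1.201, 2.9, -0.001]
force: [-0.2, -0.7, 4.6]
grip_width: 0.67
[ 0.45919546 -0.25279636  0.04891693] [-0.2 -0.7  3.9]
```

View pics/j.png

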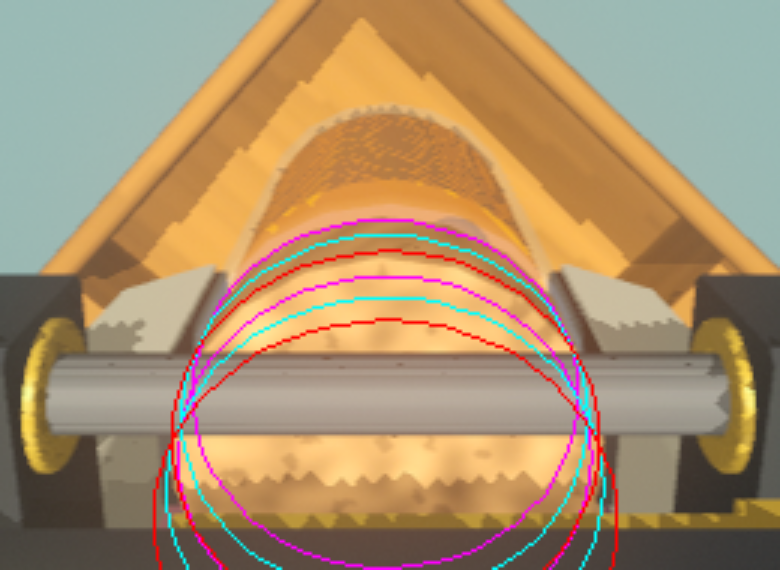

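The force has turned to +4.6 N, so the jar bears on the floor. I'll release it.

```bash
python3 -m handwheel '[[[0,0,0,0,0,0],[0,0,0,0,0,0],[0,0,0,0,0,0],[0,0,0,0,0,0],[0,0,0,0,0,0]]]' 0.088
python3 -m handwheel '[[[0,0,-0.005,0,0,0],[0,0,-0.01,0,0,0],[0,0,-0.02,0,0,0],[0,0,-0.02,0,0,0],[0,0,-0.02,0,0,0],[0,0,-0.02,0,0,0],[0,0,-0.02,0,0,0],[0,0,-0.02,0,0,0],[0,0,-0.02,0,0,0],[0,0,-0.02,0,0,0],[0,0,-0.02,0,0,0],[0,0,-0.02,0,0,0],[0,0,-0.01,0,0,0],[0,0,0,0,0,0]]]'
python3 - <<'E'
from h import *
import cv2
delta([.586,.115,.36],45)
a=optics.capture("scene");w=optics.capture("wrist")
print([(np.round(d["position"],3).tolist(),round(d["p"],2)) for d in optics.recognise("wrist","jar_center")[:2]])
z=cv2.resize(a[125:257,150:282],(396,420),interpolation=cv2.INTER_CUBIC)
cv2.imwrite("pics/k.png",np.hstack([w[:,:400],z]));cv2.imwrite("pics/kw.png",w)
E
```

```text
time: 14.72
ee_pos: [0.4585, -0.252, 0.0479]
eef_rot: [1.201, 2.902, 0.001]
force: [-0.5, -0.9, 0.5]
grip_width: 0.946
time: 15.88
ee_pos: [0.4572, -0.2481, 0.2936]
eef_rot: [1.192, 2.905, 0.003]
force: [0.5, 0.0, 0.7]
grip_width: 0.96
t 15.88 tcp [ 0.4572 -0.2481  0.2936] F [0.53 0.   0.67] w 0.96
shift [ 0.1634  0.3491 -0.0656] turn [0.15 0.05 0.37] alt [-1.000e-01  2.000e-01 -1.796e+02]
[([0.449, -0.244, 0.107], 0.74)]
```

View pics/k.png

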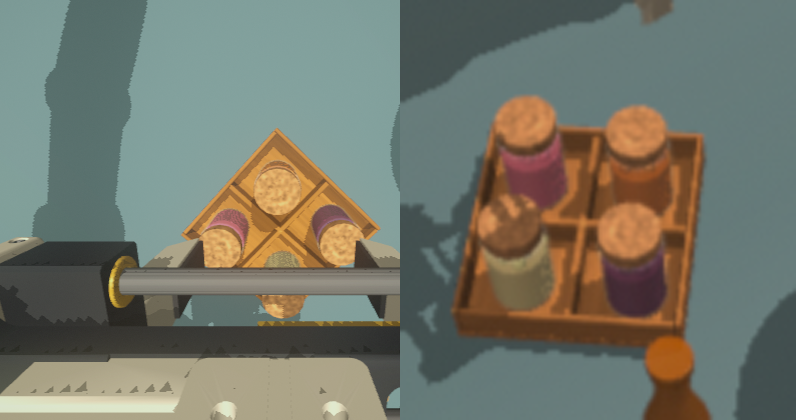

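The jar stands upright in the free cell, with its cork at wrist pixel (277,188). The tray corner is at (277,128) and the divider crossing at (280,231). Next I'll check the numbers and measure the window and wheel.

Run:
```python
from h import *
import cv2
k=optics.calibration("wrist")
print("jar",ray("wrist",277,188,.106,k).round(4),"mid corner/cross",((ray("wrist",277,130,.04,k)+ray("wrist",280,231,.04,k))/2).round(4))
T=optics.capture("top");cv2.imwrite("pics/top2.png",T);S=optics.capture("scene");cv2.imwrite("pics/sc2.png",S)
for c,im,box in(("top",T,(160,265,150,270)),("scene",S,(340,400,160,215))):
    h=cv2.cvtColor(im,cv2.COLOR_BGR2HSV).astype(int);m0=np.zeros(h.shape[:2],bool);m0[box[2]:box[3],box[0]:box[1]]=1
    for n,lo,hi in(("green",50,80),("yellow",20,32)):
        m=m0&(h[...,0]>=lo)&(h[...,0]<=hi)&(h[...,1]>150)&(h[...,2]>60)
        v,u=np.nonzero(m);P=np.array([ray(c,a,b,.18)for a,b in zip(u,v)])
        C=np.array([.5855,.1155]);ang=np.degrees(np.arctan2(P[:,1]-C[1],P[:,0]-C[0]));rr=np.hypot(P[:,0]-C[0],P[:,1]-C[1])
        print(c,n,len(u),P.mean(0).round(4),"ang",np.percentile(ang,[2,50,98]).round(1),"r",np.percentile(rr,[2,98]).round(4))
    m=m0&(im.max(2)<40);v,u=np.nonzero(m);print("black mean",u.mean(),v.mean())
```

```text
jar [ 0.4493 -0.2442  0.106 ] mid corner/cross [ 0.4539 -0.2461  0.04  ]
top green 95 [0.58   0.1779 0.18  ] ang [ 87.6  94.9 102.7] r [0.0411 0.0797]
top yellow 196 [0.5467 0.1597 0.18  ] ang [116.1 131.2 146.6] r [0.0376 0.0772]
black mean 204.66478873239436 208.7605633802817
scene green 64 [0.5808 0.1744 0.18  ] ang [ 88.   93.8 101.1] r [0.0388 0.0754]
scene yellow 163 [0.5481 0.1568 0.18  ] ang [115.4 132.3 148.8] r [0.0354 0.0731]
black mean 361.8703703703704 201.85493827160494
```

```bash
python3 -m handwheel '[[[0,0,-0.008,0,0,7],[0,0,-0.008,0,0,7],[0,0,-0.008,0,0,7],[0,0,-0.008,0,0,7],[0,0,-0.008,0,0,7],[0,0,-0.008,0,0,7],[0,0,-0.008,0,0,7],[0,0,0,0,0,7],[0,0,0,0,0,6],[0,0,0,0,0,0],[0,0,0,0,0,0]]]'
python3 -c "
from h import *
delta([.585,.1165,.35],-26)"
```

```text
time: 17.05
ee_pos: [0.4505, -0.2472, 0.334]
eef_rot: [-2.524, -1.823, 0.014]
force: [-0.3, 0.4, -0.4]
grip_width: 0.96
t 17.05 tcp [ 0.4505 -0.2472  0.334 ] F [-0.34  0.37 -0.45] w 0.96
shift [ 0.3877  0.013  -0.0128] turn [-1.64 -0.41  7.69] alt [   0.6   -2.5 -172.3]
```

```bash
python3 -m handwheel '[[[0,0,0,-1,0,6],[0.02,0,-0.005,0,0,0],[0.035,0.003,0,0,0,0],[0.035,0.003,0,0,0,0],[0.035,0.003,0,0,0,0],[0.035,0.003,0,0,0,0],[0.035,0.003,0,0,0,0],[0.035,0.003,0,0,0,0],[0.035,0.003,0,0,0,0],[0.035,0.003,0,0,0,0],[0.03,0.003,0,0,0,0],[0.01,0,0,0,0,0],[0,0,0,0,0,0],[0,0,0,0,0,0]]]'
python3 -c "
from h import *
delta([.585,.1165,.30],-26)"
```

```text
time: 18.22
ee_pos: [0.6128, 0.0627, 0.3269]
eef_rot: [-2.582, -1.74, 0.023]
force: [-0.1, -0.3, 0.5]
grip_width: 0.957
t 18.22 tcp [0.6128 0.0627 0.3269] F [-0.07 -0.32  0.46] w 0.957
shift [ 0.0393 -0.0451  0.0285] turn [-1.79 -0.14  3.94] alt [   0.2   -2.8 -176. ]
```

```bash
python3 -m handwheel '[[[0,0,0,-1.5,0,4],[0.015,-0.017,0.008,0,0,0],[0.015,-0.017,0.008,0,0,0],[0.006,-0.007,0.005,0,0,0],[0,0,0,0,0,0],[0,0,0,0,0,0]]]'
python3 - <<'E'
from h import *
import cv2
delta([.585,.1165,.28],-26)
im=optics.capture("wrist");k=optics.calibration("wrist")
for n,p in(("axis_top",[.585,.1165,.22]),("lid",[.585,.1165,.18]),("win",[.5582,.1679,.18])):
    q=proj("wrist",p,k);print(n,q.round(1));cv2.drawMarker(im,tuple(int(x) for x in q),(255,0,255),0,14,1)
for t in("window","wheel_grip"):print(t,[(np.round(d["position"],3).tolist(),round(d["p"],2)) for d in optics.recognise("wrist",t)[:2]])
cv2.imwrite("pics/l.png",im)
E
```

```text
time: 18.72
ee_pos: [0.5904, 0.1014, 0.304]
eef_rot: [2.672, 1.652, -0.009]
force: [-0.3, 0.1, -0.1]
grip_width: 0.959
t 18.72 tcp [0.5904 0.1014 0.304 ] F [-0.25  0.09 -0.13] w 0.959
shift [ 0.0112 -0.0115  0.024 ] turn [-0.16  0.27 -0.57] alt [  0.4   0.3 179.4]
axis_top [266.6 203.4]
lid [268.4 193.6]
win [218.8 158.7]
window [([0.607, 0.153, 0.182], 0.56)]
wheel_grip [([0.582, 0.138, 0.189], 0.81)]
```

View pics/l.png

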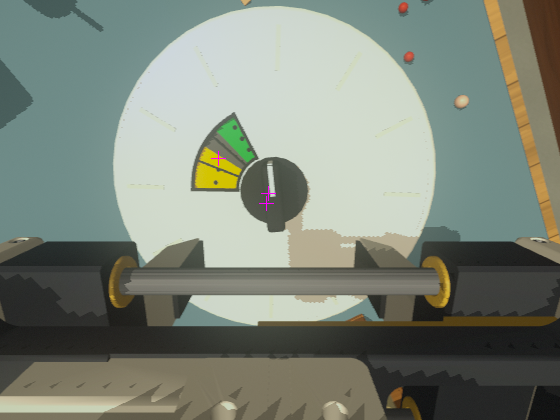

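Run:
```python
from h import *
k=optics.calibration("wrist");r=lambda u,v,z:ray("wrist",u,v,z,k)[:2]
A=r(274,190,.185);print("axis",A)
ang=lambda d:np.degrees(np.arctan2(d[1],d[0]))
print("bar",ang(r(270,164,.22)-r(276,228,.22)),"line",ang(r(271,166,.22)-r(274,196,.22)),"bar mid",(r(270,164,.22)+r(276,228,.22))/2)
for e in((234,113),(191,190),(236,115),(193,190)):print(e,ang(r(*e,.18)-A),np.hypot(*(r(*e,.18)-A)))
print("strip",ang(r(207,135.5,.18)-A), ang(r(225,152,.18)-A))
delta([*A,.24],-24)
```

```text
axis [0.59264904 0.11842595]
bar 68.227562419972 line 68.62632060869971 bar mid [0.5930271  0.11935372]
(234, 113) 90.54508816039079 0.0795902929302314
(191, 190) 154.03443471695425 0.08161303050610573
(236, 115) 89.97288933492048 0.07723494132044964
(193, 190) 154.0517202061026 0.07964745024768462
strip 114.20353912295701 115.78314631802391
t 18.87 tcp [0.5911 0.1013 0.3042] F [-0.23  0.82 -0.26] w 0.959
shift [ 0.0162 -0.0061  0.0641] turn [-0.15  0.22 -2.67] alt [  0.3   0.2 177.3]
```

The bar runs from (276,228) to (270,164), with the skirt centred at about (274,190). The window spans bearings of roughly 90–154° as seen by this camera. The turn needed is about +54°. I'll align, descend and re-measure.

```bash
python3 -m handwheel '[[[0.007,-0.003,0.01,0,0,-4],[0.007,-0.003,0.01,0,0,0],[0,0,0.015,0,0,0],[0,0,0.01,0,0,0],[0,0,0,0,0,0],[0,0,0,0,0,0]]]'
python3 - <<'E'
from h import *
import cv2
delta([.5927,.1185,.24],-22)
im=optics.capture("wrist");k=optics.calibration("wrist")
p=arm.sense()["ee_pos"]
print("proj tcp-line",[proj("wrist",[p[0],p[1],z],k).round(1).tolist() for z in(.22,.185)])
m=(im.max(2)<75).astype(np.uint8);m[240:]=0;m[:, :200]=0;m[:,350:]=0
n,l,s,c=cv2.connectedComponentsWithStats(m)
for i in np.argsort(-s[1:,4])[:3]+1:print(s[i],c[i].round(1))
h=cv2.cvtColor(im,cv2.COLOR_BGR2HSV);w=((im.min(2)>150)&(h[...,1]<60))
cv2.imwrite("pics/m.png",im)
v0=[]
for v in range(130,245,8):
    q=np.nonzero(im[v,200:360].max(1)<75)[0];print(v,(q.min()+200,q.max()+200,len(q)) if len(q) else None)
E
```

```text
time: 19.37
ee_pos: [0.5944, 0.1128, 0.2579]
eef_rot: [2.622, 1.728, -0.004]
force: [-0.5, 0.3, -0.1]
grip_width: 0.958
t 19.37 tcp [0.5944 0.1128 0.2579] F [-0.49  0.33 -0.11] w 0.958
shift [ 0.0046 -0.0038  0.0179] turn [-0.01  0.17 -1.23] alt [  0.3   0.  178.8]
proj tcp-line [[280.5, 234.7], [280.3, 220.2]]
[ 246  194   63   46 1759] [276.7 222.2]
[262 183   7   9  29] [265.1 187.5]
[277 187   3   2   3] [278.  187.7]
130 None
138 None
146 None
154 None
162 None
170 None
178 None
186 (np.int64(264), np.int64(268), 5)
194 (np.int64(260), np.int64(283), 3)
202 (np.int64(257), np.int64(292), 17)
210 (np.int64(249), np.int64(300), 40)
218 (np.int64(245), np.int64(302), 48)
226 (np.int64(251), np.int64(303), 44)
234 (np.int64(250), np.int64(307), 58)
242 (np.int64(248), np.int64(301), 52)
```

```bash
python3 -m handwheel '[[[0.005,-0.004,0.005,0,0,-1],[0,0,0.01,0,0,0],[0,0,0.01,0,0,0],[0,0,0.01,0,0,0],[0,0,0,0,0,0],[0,0,0,0,0,0]]]'
python3 -c "
from h import *
delta([.5927,.1185,.193],-22)"
```

```text
time: 19.92
ee_pos: [0.5932, 0.1198, 0.2207]
eef_rot: [2.606, 1.751, -0.001]
force: [-0.0, -0.4, 0.0]
grip_width: 0.961
t 19.92 tcp [0.5932 0.1198 0.2207] F [-0.   -0.42  0.05] w 0.961
shift [-0.0013 -0.      0.0277] turn [ 0.09  0.1  -0.19] alt [ 2.000e-01 -1.000e-01  1.798e+02]
```

```bash
python3 -m handwheel '[[[-0.001,0,0.008,0,0,0],[0,0,0.008,0,0,0],[0,0,0.006,0,0,0],[0,0,0.002,0,0,0],[0,0,0,0,0,0],[0,0,0,0,0,0]]]'
python3 -m handwheel '[[[0,0,0,0,0,0],[0,0,0,0,0,0],[0,0,0,0,0,0],[0,0,0,0,0,0],[0,0,0,0,0,0],[0,0,0,0,0,0],[0,0,0,0,0,0],[0,0,0,0,0,0]]]' 0.0 5
python3 -m handwheel '[[[0,0,0,0,0,0],[0,0,0,0,0,0],[0,0,0,0,0,0]]]'
python3 -c "
from h import *
delta([.5927,.1185,.193],-22);print(arm.sense()['ft_torque'].round(2))"
```

```text
time: 20.42
ee_pos: [0.5928, 0.1182, 0.1938]
eef_rot: [2.606, 1.75, -0.002]
force: [0.0, 0.3, 0.6]
grip_width: 0.958
time: 21.08
ee_pos: [0.5936, 0.1186, 0.1953]
eef_rot: [2.606, 1.75, 0.002]
force: [-0.9, 0.6, -0.1]
grip_width: 0.429
time: 21.33
ee_pos: [0.5936, 0.1186, 0.1954]
eef_rot: [2.606, 1.75, 0.002]
force: [-0.2, -0.1, -0.2]
grip_width: 0.209
t 21.33 tcp [0.5936 0.1186 0.1954] F [-0.21 -0.06 -0.24] w 0.209
shift [-0.0005 -0.0008  0.0024] turn [ 0.19  0.04 -0.23] alt [ 1.000e-01 -3.000e-01  1.798e+02]
[-0.04 -0.07 -0.03]
```

```bash
python3 -m handwheel '[[[0,0,0,0,0,0],[0,0,0,0,0,0],[0,0,0,0,0,0]]]'; python3 -m handwheel '[[[0,0,0,0,0,0],[0,0,0,0,0,0],[0,0,0,0,0,0]]]' 0 12
```

```text
time: 21.58
ee_pos: [0.5929, 0.119, 0.1954]
eef_rot: [2.606, 1.751, 0.001]
force: [-0.7, 0.1, -0.0]
grip_width: 0.174
time: 21.83
ee_pos: [0.5929, 0.1191, 0.1954]
eef_rot: [2.606, 1.751, 0.001]
force: [-0.5, 0.2, 0.3]
grip_width: 0.175
```

Gripped at 16 mm with no side force. Now I'll turn it.

```bash
python3 -m handwheel '[[[0,0,0,0,0,-4],[0,0,0,0,0,-5],[0,0,0,0,0,-5],[0,0,0,0,0,-5],[0,0,0,0,0,-5],[0,0,0,0,0,0],[0,0,0,0,0,0]]]'
python3 -c "
from h import *
delta([.5929,.1190,.1954],32);print(arm.sense()['ft_torque'].round(2))"
```

```text
time: 22.42
ee_pos: [0.5917, 0.1193, 0.1953]
eef_rot: [2.167, 2.273, -0.003]
force: [-0.9, 0.0, 0.7]
grip_width: 0.174
t 22.42 tcp [0.5917 0.1193 0.1953] F [-0.93  0.02  0.68] w 0.174
shift [-0.0003  0.0012 -0.0001] turn [ -0.06   0.09 -29.27] alt [1.000e-01 1.000e-01 1.507e+02]
[0.02 0.1  0.05]
```

```bash
python3 -m handwheel '[[[0,0,0,0,0,-5],[0,0,0,0,0,-5],[0,0,0,0,0,-5],[0,0,0,0,0,-5],[0,0,0,0,0,-5],[0,0,0,0,0,-3],[0,0,0,0,0,0],[0,0,0,0,0,0],[0,0,0,0,0,0]]]'
python3 - <<'E'
from h import *
import cv2
delta([.5929,.1190,.1954],32)
def col(im,c,box):
    h=cv2.cvtColor(im,cv2.COLOR_BGR2HSV).astype(int);m0=np.zeros(h.shape[:2],bool);m0[box[2]:box[3],box[0]:box[1]]=1
    for n,lo,hi in(("green",50,80),("yellow",20,32),("blue",95,130)):
        m=m0&(h[...,0]>=lo)&(h[...,0]<=hi)&(h[...,1]>150)&(h[...,2]>60);v,u=np.nonzero(m)
        if len(u)>8:
            P=np.array([ray(c,a,b,.18)for a,b in zip(u,v)]);print(c,n,len(u),P.mean(0).round(4),np.percentile(np.degrees(np.arctan2(P[:,1]-.1165,P[:,0]-.587)),[2,50,98]).round(1))
im=optics.capture("scene");col(im,"scene",(340,400,160,215));cv2.imwrite("pics/n.png",im)
im=optics.capture("top");col(im,"top",(160,265,150,270))
E
```

```text
time: 23.17
ee_pos: [0.5904, 0.1189, 0.1954]
eef_rot: [-1.563, -2.725, 0.007]
force: [-1.6, 0.7, 0.5]
grip_width: 0.174
t 23.17 tcp [0.5904 0.1189 0.1954] F [-1.57  0.67  0.53] w 0.174
shift [-0.0012  0.0022 -0.    ] turn [-0.23  0.09 -1.67] alt [1.000e-01 4.000e-01 1.783e+02]
scene green 17 [0.5532 0.1707 0.18  ] [118.9 121.6 125.5]
```

```bash
python3 -m handwheel '[[[0,0,0,0,0,-1.5],[0,0,0,0,0,0],[0,0,0,0,0,0]]]'
python3 -m handwheel '[[[0,0,0,0,0,0],[0,0,0,0,0,0],[0,0,0,0,0,0],[0,0,0,0,0,0],[0,0,0,0,0,0],[0,0,0,0,0,0]]]' 0.07
python3 -m handwheel '[[[0,0,-0.01,0,0,0],[0,0,-0.02,0,0,0],[0,0,-0.02,0,0,0],[0,0,-0.02,0,0,0],[0,0,-0.02,0,0,0],[0,0,-0.02,0,0,0],[0,0,-0.02,0,0,0],[-0.02,-0.02,-0.01,0,0,0],[-0.025,-0.025,0,0,0,0],[-0.025,-0.025,0,0,0,0],[-0.025,-0.025,0,0,0,0],[-0.025,-0.025,0,0,0,0],[-0.025,-0.025,0,0,0,0],[-0.025,-0.025,0,0,0,0],[-0.02,-0.02,0,0,0,0],[0,0,0,0,0,0],[0,0,0,0,0,0]]]'
python3 - <<'E'
from h import *
import cv2
delta([.59,.119,.1954],32)
out=[]
for c,box in(("scene",(340,400,160,215)),("top",(160,265,150,270))):
    im=optics.capture(c);h=cv2.cvtColor(im,cv2.COLOR_BGR2HSV).astype(int);m0=np.zeros(h.shape[:2],bool);m0[box[2]:box[3],box[0]:box[1]]=1
    for n,lo,hi in(("green",50,80),("yellow",20,32),("blue",95,130)):
        m=m0&(h[...,0]>=lo)&(h[...,0]<=hi)&(h[...,1]>150)&(h[...,2]>60);v,u=np.nonzero(m)
        if len(u)>8:
            P=np.array([ray(c,a,b,.18)for a,b in zip(u,v)]);print(c,n,len(u),P.mean(0).round(4),np.percentile(np.degrees(np.arctan2(P[:,1]-.1155,P[:,0]-.5855)),[2,50,98]).round(1))
        else: print(c,n,len(u))
    out.append(im)
z=lambda im,x,y,w=132,h=132:cv2.resize(im[y:y+h,x:x+w],(300,300),interpolation=cv2.INTER_CUBIC)
a,b=out
cv2.imwrite("pics/o.png",np.vstack([np.hstack([z(a,150,125),z(b,290,185)]),np.hstack([z(a,320,155,80,80),z(b,165,170,80,80)])]))
E
```

```text
time: 23.52
ee_pos: [0.5903, 0.1188, 0.1953]
eef_rot: [-1.526, -2.746, 0.008]
force: [-2.1, -0.7, 1.2]
grip_width: 0.176
time: 24.02
ee_pos: [0.5912, 0.1184, 0.1952]
eef_rot: [1.528, 2.744, -0.007]
force: [0.6, 0.1, 0.3]
grip_width: 0.557
time: 25.43
ee_pos: [0.5273, -0.1496, 0.3552]
eef_rot: [1.513, 2.746, 0.003]
force: [0.8, 0.2, 0.2]
grip_width: 0.761
t 25.43 tcp [ 0.5273 -0.1496  0.3552] F [0.78 0.21 0.18] w 0.761
shift [0.1943 0.1957 0.1599] turn [0.27 0.26 0.29] alt [  -0.4    0.4 -179.7]
scene green 261 [0.5612 0.1661 0.18  ] [ 89.5 114.3 147.1]
scene yellow 0
scene blue 0
top green 362 [0.5597 0.1677 0.18  ] [ 88.5 116.5 145.2]
top yellow 0
top blue 0
```

View pics/o.png

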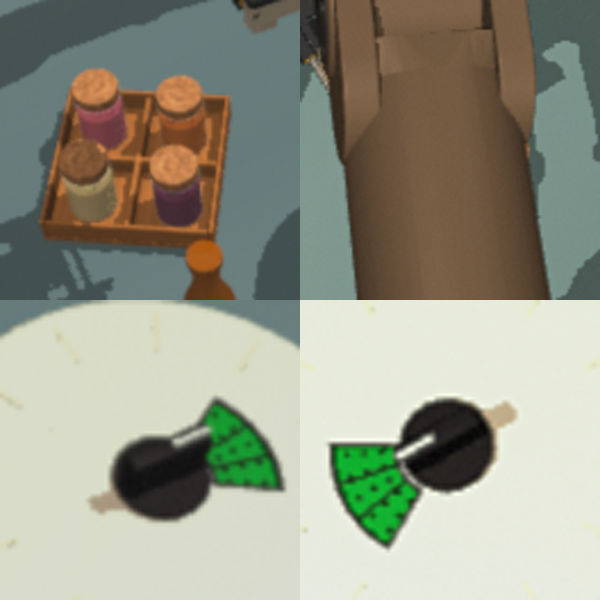

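The window shows only green in both views (no yellow, blue or grey), and the white line bisects it. The jar stands upright in its cell and the gripper is clear.

```bash
python3 -m handwheel '[[[0,0,0,0,0,0],[0,0,0,0,0,0],[0,0,0,0,0,0]]]'; python3 -c "
from plant import workorder
print(workorder.finish_job())"
```

```text
time: 25.78
ee_pos: [0.5285, -0.1446, 0.3558]
eef_rot: [1.503, 2.751, 0.005]
force: [0.1, 0.4, -0.3]
grip_width: 0.759
the job is handed in; nothing more can be done
None
```

I moved the orange jar off the dryer lid into the tray's free place and let go. I then turned the vent wheel about 54° counterclockwise, let go, backed the arm clear and handed the job in at about 26 s.

**Last checks:**
- **Jar:** it stands upright in the free cell. The wrist camera put it about 5 mm from the cell centre as seen by that camera, and about 11 mm from the centre I had aimed for. Both are inside the 26 mm limit.
- **Window:** only green shows in both the scene and top views, with no yellow or blue pixels. The wheel's bar lies at about 117°, which matches the window's middle.
- **Other jars and bottle:** they looked undisturbed by eye in the last scene picture; I did not measure their positions.

**What disagreed:**
- **Set-down contact:** the jar touched the tray floor a few millimetres lower than I had worked out, so it probably shifted slightly in the grip. The force readings jumped between −3 N and +9 N before settling near +4.6 N, and I released there.
- **Wheel axis:** the wrist and top cameras differed by about 7 mm on where it is. I used the wrist estimate, and the grip closed with almost no side force.

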